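# Clamp the block in the drilling fixture

## Robot

A 7-joint arm with a two-finger parallel gripper is mounted at the origin on the work surface. World frame = base frame: x ahead of the robot, y to its left, z up, the work surface at z = 0. Lengths are in m, angles in rad, forces in N, time in s.
With the tool pointing down it reaches from about 0.425 to 0.925 m from the base axis. Payload 6.8 kg.
Tool frame: the origin (TCP) lies midway between the tips of the shut fingers; the grasp point (between the pads) lies 19 mm behind it; z points along the fingers, y is the direction in which the jaws open and shut (so a half turn about z gives the same grasp; the last joint's range is limited). The gripper opens to 85 mm and grips with 20 to 120 N. Pads are 22 mm wide; open, the fingers measure 114 mm over their backs; the gripper's body (76 mm by 85 mm) begins 54 mm behind the grasp point. The pads swing forward as they close: fully open they stand 13 mm farther back than shut.
Start: joints at [1.073, 0.477, 0.022, 1.555, -0.011, 1.109, -0.083], TCP at [0.257, -0.624, 0.231] pointing down, gripper open.
Joint ranges: [-2.96, 2.96], [-0.34, 2.1], [-1.41, 1.46], [0.24, 2.44], [-1.37, 4.51], [0.17, 1.92], [-2.96, 2.96]. Speed limits (rad/s): [2.39, 2.39, 3.14, 3.14, 3.14, 3.14, 3.14].

## Interface

Orientations are given as a 3x3 rotation matrix whose columns are the frame's x, y, z axes.
In Python, from cell import robot, cams, close_job gives the robot as it stands.
- The arm moves only by the tool step_arm, never from a script. Its argument "moves" is text: rows parted by semicolons, each of 7 numbers parted by spaces: the shift along the tool's x, y, z in cm, then the turn, a rotation vector about the tool's x, y, z in degrees, then the opening, from 0 (shut) to 1 (fully open). In form: dx dy dz wx wy wz hand; .... A call has 1 to 12 rows; each row is the pose to reach, as a shift and turn from the pose measured when the call began, along the tool's axes at that moment; what a row does not reach only later rows make up. A row lasts 1/12 s, in which the tool goes at most 41.7 mm and 7.16 degrees, less where a joint would pass 70% of its speed; a pose out of reach is approached as far as the arm can. A call with a gripper value outside its range is refused whole. The fingers move at their own pace and stop on an object; the grip force is fixed at half the most. Time passes only in rows, so rows that repeat a pose let the fingers close. It gives the time, the measured TCP pose, the force and the opening at its end, in the units of the state.
- robot.get_state(): the state, without advancing time (a new reading comes with each control period).
- cams.snapshot(name): name is "scene" or "side" or "wrist"; returns a dict with "frame" (400x640x3 uint8, blue, green, red), "camera_matrix" (3x3 intrinsics, pixels), "rvec" (rotation vector, rad) and "tvec" (3), from world to camera coordinates, as OpenCV has them. Camera axes: x right, y down, z forward; pixel columns grow to the right and rows downward; lengths in m; the calibration is good to about 2 mm. The wrist camera is an equidistant fisheye: a pixel r from the principal point sees the ray r / f radians off the axis. A picture is of the moment at which its call begins. There is no depth.
- close_job(): hands the job in, once; it reports no verdict.
The state is a dict: "time": time; "joints": joint angles; "joint_velocities": joint speeds; "tau": joint torques, N m; "tool_pos": TCP position; "tcp_rot": TCP orientation; "wrist_force": force on the tool from outside, world axes, zero at the start; "ft_torque": the same for the moment, N m; "grip_width": finger opening in m.
Only numpy, scipy, OpenCV 4.12 (cv2) and the standard library are available. Lean on these libraries where they do the work, as an engineer would, in place of code of your own. Each camera call takes 0.05 s, during which the arm holds its last target.

## Task

Clamp the aluminium block in the drilling fixture ready for drilling: with the outside of a finger push the swing strap round over the block until it rests against its stop, and only then push the cam lever fully down with a fingertip. Only push: do not pick up or shift the block, and leave the other things on the bench where they are.

Things in the scene. Friction and masses are not known exactly. Their poses are not given: they have to be found in the camera images.
- fixture: Fixed steel base plate on the bench, 15 mm thick; origin on the bench surface, z up; in its frame the plate spans x -65..+95, y -120..+120 mm. The nest is at x 0, y -65; a round collar (34 mm diameter) carries the strap at x 0, y +20. A stop pin, 12 mm diameter, top 72 mm above the bench, stands at x +19, y -18, on the +x side of the closed strap.
- strap (a joint): Swing strap, turning level about an upright axis through cam_pivot (fixture x 0, y +20 mm). rad. 0 = over the block against its stop pin, pointing along the fixture's -y; grows as it opens, clockwise seen from above: at 1.57 it points along the fixture's -x; limit 1.9. Push its side; stiff friction (0.15 N m, about 2 N near its end), it stays where it is left.
- strap_nose (a point): Point on the top face of the strap at its free end, on its centre line, 102 mm from the upright axis; moves with the strap. The strap is a flat dark steel bar, 24 mm wide, 14 mm thick, its underside 56 and its top 70 mm above the bench.
- lever (a joint): Cam lever on the pivot end of the strap, turning with it. rad. 0 = up, leaning 0.35 rad from vertical away from the strap's free end; grows as it is pushed down, further away from that end; 1.2 = fully down, about level, sticking out behind the pivot. Friction 0.18 N m plus up to 0.1 from the clamp (3 to 6 N square to the paddle); it stays where it is left.
- cam_pivot (a point): Centre of the cam lever's level axis, on the strap's upright axis, 82 mm above the bench. The axis lies across the strap.
- lever_tip (a point): Middle of the paddle's far end, 78 mm from cam_pivot along the lever; moves with the lever. The lever is a steel arm 12 mm wide, 8 mm thick, ending in a black paddle grip 24 mm wide, 10 mm thick, 44 to 78 mm from the axis.
- pad: Round black rubber pressure pad, 18 mm diameter, under the strap, 85 mm from its upright axis. Origin on its axis; its face is 5 mm below the origin and about 4 mm above the block with the lever up. The lever drives it down about 5.5 mm; sprung, it then presses on the block with 12 to 18 N.
- nest (a point): Centre of the nest's floor, on the plate's top, 15 mm above the bench. Four low bars, 10 mm high above the plate, ring it and hold the block.
- block: Loose aluminium block, 60 x 50 x 32 mm (x, y, z), in the nest with up to 2 mm play; origin at the centre of its underside, its top 47 mm above the bench. To be clamped, never lifted.
- cap_screw: Bystander: dark steel cap screw standing on its head on the plate beyond the strap, 18 mm diameter, 45 mm tall; origin under its head.
- step_block: Bystander: dark steel step block standing on the plate beyond the block, 24 x 36 x 30 mm; origin at the centre of its underside.
- screwdriver: Bystander: screwdriver lying on the bench beyond the plate.
- spanner: Bystander: spanner lying on the bench near the plate, on the robot's side.
- oil_bottle: Bystander: amber oil bottle, 48 mm diameter, 120 mm tall, standing beside the plate; origin under its foot.
- bowl: Bystander: black bowl, 100 mm across, 50 mm tall; origin under its foot.
- round_bar: Bystander: upright steel bar end, 32 mm diameter, 60 mm tall, on the bench; origin under its foot.

How it is judged:
On the way, in this order (a step that is already met when the one before it is completed fails the run):
1. the strap is over the block against its stop, the lever still up (value of joint strap below 0.06 rad and value of joint lever below 0.4 rad), for 0.2 s.
2. the cam lever is pushed fully down with the strap over the block (value of joint strap below 0.08 rad and value of joint lever above 1.08 rad), for 0.2 s.
At the end, for the whole second after the job is handed in: The strap is within 0.08 rad of its stop, the cam lever is down (above 1.08 of 1.2 rad), the pad presses the block with more than 5 N, and the block sits level and still in its nest, within 6 mm of the nest's centre (all of step 2 and contact force between pad and block above 5 N and distance between block and nest below 0.006 m and angle between block's own z axis and vertical below 0.05 rad and linear speed of block below 0.01 m/s); the robot touches nothing.
It fails at once if the lever is pushed down before the strap is over the block (value of joint strap above 0.15 rad and value of joint lever above 0.5 rad).
It fails at once if the block is lifted or shifted (z of block in the frame of nest above 0.006 m or distance of block from where it was at the start of the episode above 0.01 m).
It fails at once if a bystander is moved by more than 20 mm (distance of any of cap_screw, step_block, screwdriver, spanner, oil_bottle, bowl, round_bar from where it was at the start of the episode above 0.02 m).
It also fails if it takes over 51 s, if anything falls off the work surface, if the arm or the gripper's body presses on something with over 40 N, if the wrist force passes 120 N, or if a joint passes its speed limit or range.

## Working session

There is one attempt and no reset: what is moved stays moved. The work goes in short steps, Python scripts to look and compute and a tool call to move; the robot and the scene stay as the last step left them, time stands still between calls to the robot, and variables do not carry over. Pictures are saved under pics/ and viewed, and the job is handed in when it is done.

Besides the shell and the picture viewer there is one more tool, called after ">>>" as name(argument=value, ...) on one line, values as JSON. step_arm: Moves the arm, as the interface text tells. Its arguments: {"type":"object","properties":{"moves":{"type":"string"}},"required":["moves"]}

```bash
mkdir -p pics; cat > h.py <<'E'
import numpy as np, cv2
from cell import robot, cams, close_job
def snap(n,tag):
    s=cams.snapshot(n); cv2.imwrite(f'pics/{tag}.png',s['frame']); np.savez(f'pics/{tag}.npz',**s); return s
def load(tag): return np.load(f'pics/{tag}.npz')
def ray(s,u,v):
    p=cv2.undistortPoints(np.array([[[u,v]]],float),s['camera_matrix'],None)[0,0]
    R,_=cv2.Rodrigues(s['rvec']); t=np.ravel(s['tvec'])
    return -R.T@t, R.T@np.array([p[0],p[1],1])
def onplane(s,u,v,z):
    c,d=ray(s,u,v); return c+d*(z-c[2])/d[2]
def proj(s,P):
    return cv2.projectPoints(np.array(P,float).reshape(-1,3),s['rvec'],s['tvec'],s['camera_matrix'],None)[0][:,0]
E
python3 - <<'E'
from h import *
for n in ['scene','side','wrist']:
    s=snap(n,n+'0'); R,_=cv2.Rodrigues(s['rvec']); print(n,-R.T@np.ravel(s['tvec']),R[2])
st=robot.get_state(); print(st)
E
```

```text
scene [1.39233226 0.21030808 0.7273557 ] [-0.78876167 -0.17910475 -0.58802765]
side [0.23024444 0.77959991 0.95844021] [ 0.29515347 -0.6408877  -0.70862358]
wrist [ 0.32408614 -0.59545882  0.37298049] [-0.26907048 -0.10928387 -0.95690026]
{'time': 0.15, 'joints': array([ 1.07288241,  0.47765595,  0.02235909,  1.55622097, -0.01150193,
        1.10928771, -0.08310296]), 'joint_velocities': array([ 0.00121032, -0.00372512, -0.00027546, -0.00323054,  0.00134841,
       -0.00020977, -0.00032832]), 'tau': array([ 2.68216580e-03, -5.96922219e+01,  1.61005318e+00, -2.81492829e+01,
        1.26711369e-02,  6.45618275e-03,  2.32906916e-05]), 'tool_pos': array([ 0.25632505, -0.62394387,  0.23052006]), 'tcp_rot': array([[ 9.24978632e-01,  3.80018571e-01, -6.45588768e-04],
       [ 3.80019104e-01, -9.24977737e-01,  1.29121842e-03],
       [-1.06468259e-04, -1.43968551e-03, -9.99998958e-01]]), 'wrist_force': array([-0.82019283, -0.61216561,  0.09844357]), 'ft_torque': array([-0.01094381,  0.00643606, -0.01753145]), 'grip_width': 0.08517842250409038}
```

View pics/scene0.png

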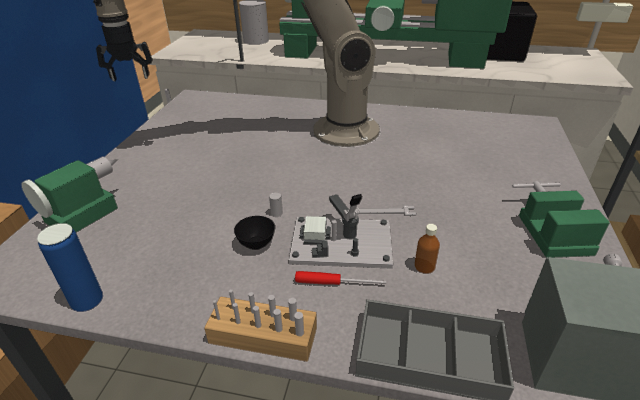

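View pics/side0.png

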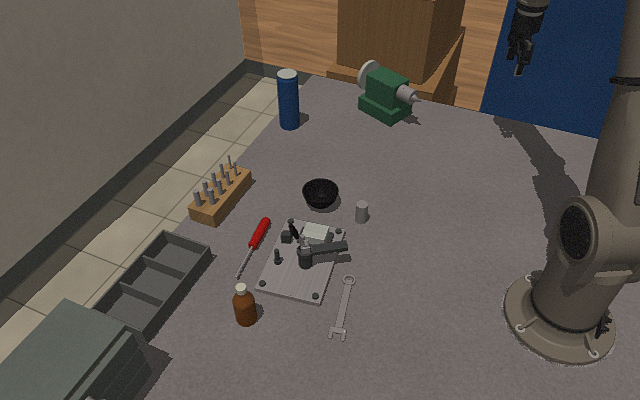

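View pics/wrist0.png

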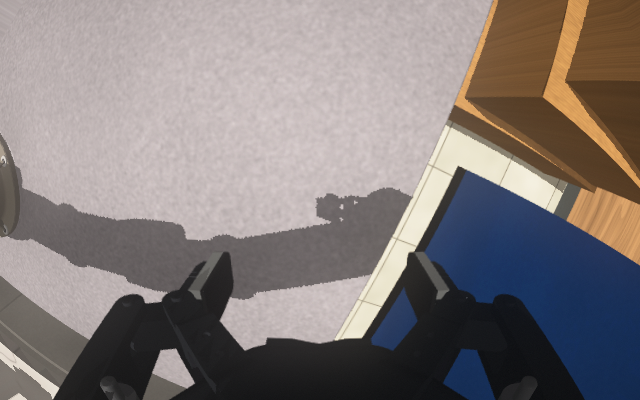

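```bash
python3 - <<'E'
import cv2
a=cv2.imread('pics/scene0.png')[180:290,225:445]; cv2.imwrite('pics/sc.png',cv2.resize(a,None,fx=3.6,fy=3.6,interpolation=cv2.INTER_CUBIC))
a=cv2.imread('pics/side0.png')[170:350,220:390]; cv2.imwrite('pics/si.png',cv2.resize(a,None,fx=3.3,fy=3.3,interpolation=cv2.INTER_CUBIC))
E
```

```text
(no output)
```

View pics/sc.png

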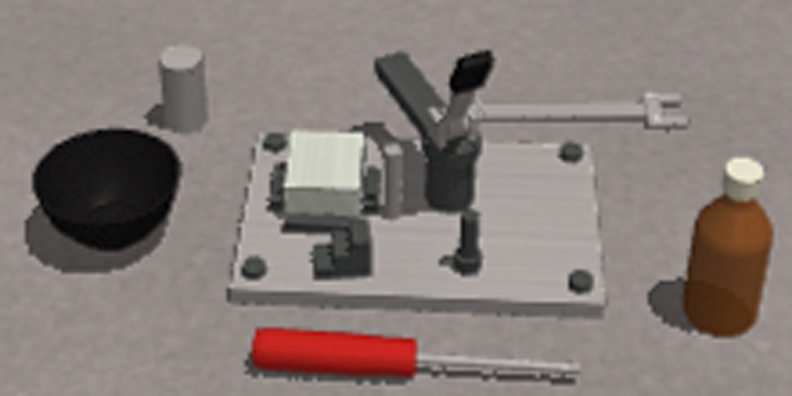

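View pics/si.png

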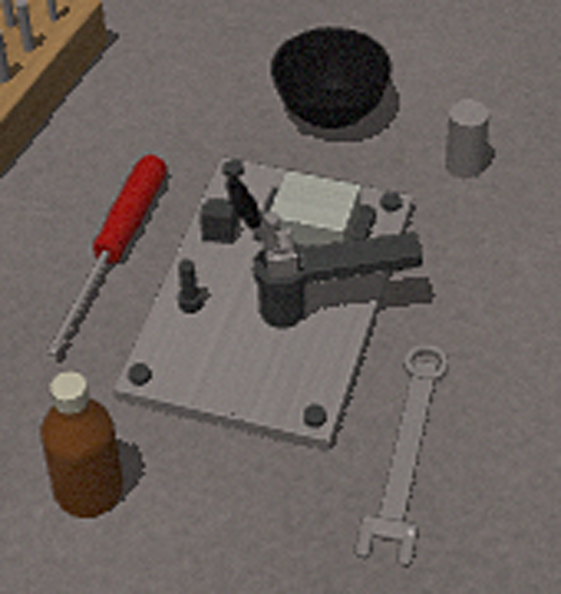

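```bash
python3 - <<'E'
from h import *
sc=load('scene0'); si=load('side0')
f=lambda p,k,o:(p[0]/k+o[0],p[1]/k+o[1])
loc=np.array([[95,-120],[95,120],[-65,120],[-65,-120]])/1000
A=[f(p,3.6,(225,180)) for p in [(231,291),(605,303),(590,145),(261,132)]]
B=[f(p,3.3,(220,170)) for p in [(225,160),(118,388),(330,437),(413,195)]]
PA=np.array([onplane(sc,*p,.015) for p in A]);PB=np.array([onplane(si,*p,.015) for p in B])
print(PA.round(4),PB.round(4))
for P in (PA,PB,np.r_[PA,PB]):
    L=loc if len(P)==4 else np.r_[loc,loc]
    M,_=cv2.estimateAffinePartial2D(L*1000,P[:,:2]*1000)
    # rigid
    l0=L.mean(0);p0=P[:,:2].mean(0); H=(L-l0).T@(P[:,:2]-p0); th=np.arctan2(H[0,1]-H[1,0],H[0,0]+H[1,1])
    R=np.array([[np.cos(th),-np.sin(th)],[np.sin(th),np.cos(th)]]); t=p0-R@l0
    print('yaw',th,'t',t,'res',((L@R.T+t-P[:,:2])*1000).round(1).tolist())
# strap end, lever tip
T=[(390,60)]; 
def tri(a,b):
    c1,d1=ray(sc,*a);c2,d2=ray(si,*b)
    s=np.linalg.lstsq(np.c_[d1,-d2],c2-c1,rcond=None)[0]; p,q=c1+s[0]*d1,c2+s[1]*d2
    return (p+q)/2,np.linalg.norm(p-q)
print('nose',onplane(sc,*f((392,58),3.6,(225,180)),.07),onplane(si,*f((419,240),3.3,(220,170)),.07))
print('levertip',tri(f((476,56),3.6,(225,180)),f((231,172),3.3,(220,170))))
print('bowl/ bar',onplane(sc,*f((183,57),3.6,(225,180)),.06),onplane(sc,*f((107,160),3.6,(225,180)),.05), 'bottle',onplane(sc,*f((743,165),3.6,(225,180)),.12),'spanner',onplane(si,*f((390,535),3.3,(220,170)),.0),onplane(si,*f((428,360),3.3,(220,170)),.0))
print('block',[onplane(sc,*f(p,3.6,(225,180)),.047).round(3) for p in [(288,132),(364,134),(362,187),(286,184)]])
E
```

```text
[[ 0.6929 -0.0201  0.015 ]
 [ 0.6569  0.2147  0.015 ]
 [ 0.5001  0.1922  0.015 ]
 [ 0.5309 -0.0418  0.015 ]] [[ 0.6841 -0.0184  0.015 ]
 [ 0.6525  0.2133  0.015 ]
 [ 0.4984  0.1902  0.015 ]
 [ 0.5314 -0.0438  0.015 ]]
yaw 0.14040772440086383 t [0.58035776 0.08418276] res [[-1.7, -1.3], [0.7, 1.6], [-0.9, 1.7], [1.9, -2.0]]
yaw 0.14363449407824724 t [0.57678356 0.08317511] res [[3.8, -3.6], [1.1, 2.2], [-3.2, 2.5], [-1.8, -1.1]]
yaw 0.14200825299478678 t [0.57857061 0.08367913] res [[-3.3, -1.6], [-1.3, 1.2], [-2.8, 1.1], [0.3, -2.6], [5.5, -3.3], [3.1, 2.6], [-1.2, 3.1], [-0.2, -0.5]]
nose [0.49785672 0.04809359 0.07      ] [0.49326934 0.0435057  0.07      ]
levertip (array([0.60552406, 0.11740622, 0.16044308]), np.float64(0.006927609992160071))
bowl/ bar [ 0.51186948 -0.10286183  0.06      ] [ 0.62262002 -0.12382854  0.05      ] bottle [0.63301155 0.28566821 0.12      ] spanner [0.43438701 0.2357273  0.        ] [0.46472239 0.09070079 0.        ]
block [array([ 0.566, -0.012,  0.047]), array([0.558, 0.04 , 0.047]), array([0.613, 0.05 , 0.047]), array([ 0.62 , -0.   ,  0.047])]
```

```bash
cat >> h.py <<'E'
YAW=.142; T0=np.array([.5785,.0835])
Rf=np.array([[np.cos(YAW),-np.sin(YAW)],[np.sin(YAW),np.cos(YAW)]])
def f2w(x,y): return T0+Rf@np.array([x,y])/1000
def w2f(p): return (Rf.T@(np.array(p)[:2]-T0))*1000
def plan(pts):  # pts fixture mm (x,y,z) TCP
    s=robot.get_state(); R=s['tcp_rot']; p=s['tool_pos']
    print('TCP fix mm',w2f(p).round(1),(p[2]*1000).round(1),'F',s['wrist_force'].round(1),'t',s['time'],'w',round(s['grip_width'],3))
    D=np.c_[Rf@np.eye(2),[0,0]]
    Rd=np.array([[Rf[0,0],Rf[0,1]*-1,0],[Rf[1,0],-Rf[1,1],0],[0,0,-1]])
    print('turn deg',np.degrees(cv2.Rodrigues(R.T@Rd)[0].ravel()).round(1))
    for q in pts:
        w=np.r_[f2w(q[0],q[1]),q[2]/1000]; print(np.round(q,0),(100*(R.T@(w-p))).round(2))
def strap_tcp(th,r=90,gap=0):
    u=np.array([-np.sin(th),-np.cos(th)]);n=np.array([np.cos(th),-np.sin(th)])
    c=np.array([0,20])+r*u-(12+gap)*n
    return c-np.array([11,-14.5])
E
python3 - <<'E'
from h import *
a=strap_tcp(1.09,90,25)
plan([(*a,200),(*a,54)])
E
```

```text
TCP fix mm [-419.1 -654.7] 230.5 F [-0.8 -0.6  0.1] t 0.15 w 0.085
turn deg [-0.1  0.  14.2]
[-108.   26.  200.] [ 46.85 -58.33   3.13]
[-108.   26.   54.] [ 46.86 -58.3   17.73]
```

>>> step_arm(moves="4 -4 0 0 0 2 0; 8 -7 0 0 0 4 0; 11.5 -9 0 0 0 6 0; 15 -11 0 0 0 8 0; 18.5 -13 0 0 0 10 0; 22 -15.5 0 0 0 12 0; 25 -18.5 0 0 0 14.2 0; 27.5 -21.8 0 0 0 14.2 0; 30 -25 0 0 0 14.2 0; 32 -28.5 0 0 0 14.2 0; 34 -32 0 0 0 14.2 0; 36 -35 0 0 0 14.2 0")

```text
time: 1.15
tool_pos: [0.454, -0.172, 0.2309]
tcp_rot: [[0.99, 0.141, -0.001], [0.141, -0.99, 0.001], [-0.001, -0.001, -1.0]]
wrist_force: [1.1, 0.2, 0.6]
grip_width: -0.0002
```

```bash
python3 - <<'E'
from h import *
a=strap_tcp(1.09,90,25)
plan([(*a,200),(*a,54)])
E
```

```text
TCP fix mm [-159.4 -235.3] 230.9 F [1.1 0.2 0.6] t 1.15 w -0.0
turn deg [-0.1  0.  -0. ]
[-108.   26.  200.] [  5.15 -26.1    3.12]
[-108.   26.   54.] [  5.16 -26.08  17.72]
```

>>> step_arm(moves="0.5 -3.5 0 0 0 0 0; 1 -7 0.5 0 0 0 0; 1.5 -10.5 1 0 0 0 0; 2 -14 1.5 0 0 0 0; 2.5 -17.5 2 0 0 0 0; 3.5 -20.5 3 0 0 0 0; 4.2 -23.5 5 0 0 0 0; 4.8 -25.5 7.5 0 0 0 0; 5.1 -26.1 10 0 0 0 0; 5.1 -26.1 12 0 0 0 0; 5.1 -26.1 12 0 0 0 0; 5.1 -26.1 12 0 0 0 0")

```text
time: 2.15
tool_pos: [0.4666, 0.0934, 0.1106]
tcp_rot: [[0.99, 0.142, -0.004], [0.142, -0.99, 0.001], [-0.004, -0.001, -1.0]]
wrist_force: [-0.3, -1.2, 0.2]
grip_width: -0.0
```

```bash
python3 - <<'E'
from h import *
for n in ['scene','side','wrist']: snap(n,n+'1')
a=strap_tcp(1.09,90,25)
plan([(*a,54)])
a=cv2.imread('pics/scene1.png')[130:290,225:445]; b=cv2.imread('pics/side1.png')[130:290,260:420]
cv2.imwrite('pics/c1.png',np.hstack([cv2.resize(a,(460,335),interpolation=2),cv2.resize(b,(335,335),interpolation=2)]))
E
```

```text
TCP fix mm [-107.5   25.5] 112.5 F [-0.1 -1.   0.6] t 2.3 w 0.0
turn deg [-0.1 -0.1 -0.1]
[-108.   26.   54.] [-0.05 -0.01  5.85]
```

View pics/c1.png

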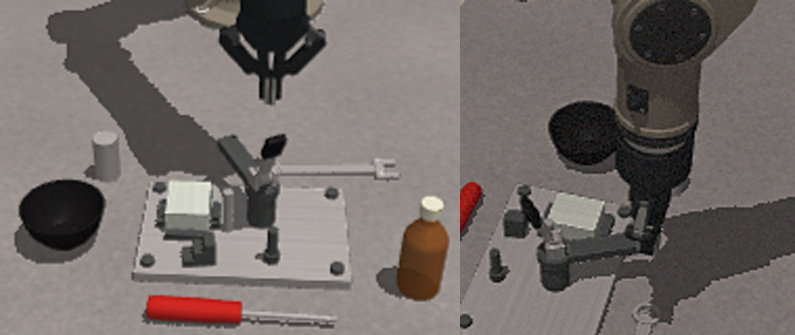

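View pics/wrist1.png

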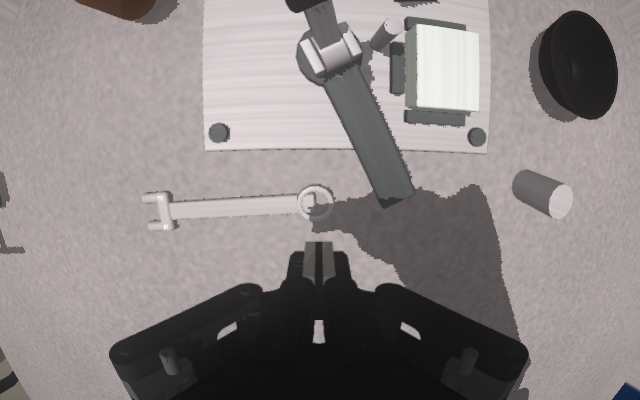

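>>> step_arm(moves="0 0 2 0 0 0 0; 0 0 4 0 0 0 0; 0 0 5.8 0 0 0 0; 0 0 5.8 0 0 0 0; 0 0 5.8 0 0 0 0")

```text
time: 2.72
tool_pos: [0.4687, 0.0933, 0.0552]
tcp_rot: [[0.99, 0.14, 0.001], [0.14, -0.99, 0.001], [0.001, -0.001, -1.0]]
wrist_force: [0.4, -0.2, -0.4]
grip_width: 0.0002
```

```bash
python3 - <<'E'
from h import *
th=np.r_[1.25,np.arange(1.1,-.01,-.1)]
plan([(*strap_tcp(t,88+9*(1.1-t)/1.1),54) for t in th])
E
```

```text
TCP fix mm [-107.3   25.2] 55.2 F [ 0.4 -0.2 -0.4] t 2.7167 w 0.0
turn deg [-0.1 -0.1 -0.1]
[-97.  19.  54.] [1.02 0.67 0.12]
[-95.   5.  54.] [1.25 1.99 0.12]
[-92.  -3.  54.] [1.51 2.86 0.12]
[-89. -12.  54.] [1.87 3.7  0.12]
[-84. -20.  54.] [2.31 4.51 0.12]
[-79. -28.  54.] [2.84 5.27 0.12]
[-73. -35.  54.] [3.45 5.99 0.12]
[-66. -41.  54.] [4.13 6.64 0.12]
[-59. -47.  54.] [4.89 7.23 0.12]
[-50. -52.  54.] [5.7  7.74 0.12]
[-42. -57.  54.] [6.57 8.17 0.12]
[-33. -60.  54.] [7.49 8.51 0.12]
[-23. -63.  54.] [8.44 8.76 0.12]
```

Push most of the way, leaving the last bit for after a look.

>>> step_arm(moves="1.0 0.7 0.1 0 0 0 0; 1.25 2.0 0.1 0 0 0 0; 1.5 2.9 0.1 0 0 0 0; 1.9 3.7 0.1 0 0 0 0; 2.3 4.5 0.1 0 0 0 0; 2.85 5.3 0.1 0 0 0 0; 3.45 6.0 0.1 0 0 0 0; 4.1 6.65 0.1 0 0 0 0; 4.9 7.2 0.1 0 0 0 0; 5.7 7.75 0.1 0 0 0 0; 5.7 7.75 0.1 0 0 0 0")

```text
time: 3.63
tool_pos: [0.5382, 0.0231, 0.0542]
tcp_rot: [[0.99, 0.138, 0.003], [0.138, -0.99, 0.001], [0.003, -0.0, -1.0]]
wrist_force: [-0.3, -0.6, 0.4]
grip_width: -0.0001
```

```bash
python3 - <<'E'
from h import *
for n in ['scene','side','wrist']: snap(n,n+'2')
plan([(*strap_tcp(t,88+9*(1.1-t)/1.1),54) for t in (.3,.2,.1,0,-.05)])
a=cv2.imread('pics/scene2.png')[130:290,225:445]; b=cv2.imread('pics/side2.png')[130:290,260:420]
cv2.imwrite('pics/c2.png',np.hstack([cv2.resize(a,(460,335),interpolation=2),cv2.resize(b,(335,335),interpolation=2)]))
E
```

```text
TCP fix mm [-50.3 -52.6] 54.1 F [-0.3  0.2 -0.3] t 3.7833 w -0.0
turn deg [-0.1 -0.1 -0.1]
[-50. -52.  54.] [-0.01 -0.03  0.01]
[-42. -57.  54.] [0.86 0.4  0.01]
[-33. -60.  54.] [1.78 0.74 0.01]
[-23. -62.  54.] [2.73 0.99 0.01]
[-18. -63.  54.] [3.22 1.07 0.01]
```

View pics/c2.png

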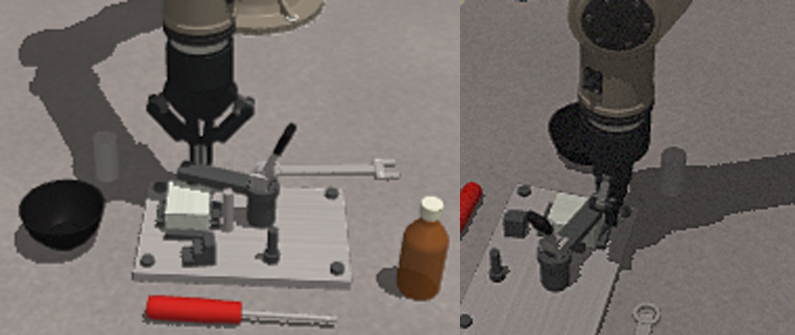

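View pics/wrist2.png

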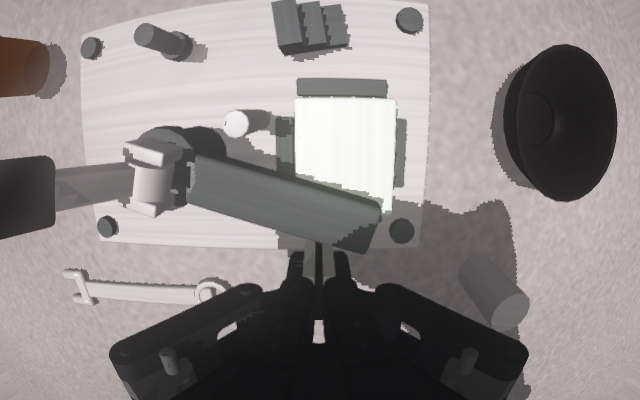

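>>> step_arm(moves="0.5 0.2 0 0 0 0 0; 0.9 0.4 0 0 0 0 0; 1.3 0.6 0 0 0 0 0; 1.8 0.75 0 0 0 0 0; 2.2 0.9 0 0 0 0 0; 2.5 1 0 0 0 0 0; 2.7 1 0 0 0 0 0; 2.7 1 0 0 0 0 0")

```text
time: 4.45
tool_pos: [0.5646, 0.0177, 0.054]
tcp_rot: [[0.99, 0.139, 0.001], [0.139, -0.99, 0.001], [0.001, -0.0, -1.0]]
wrist_force: [-0.2, -0.2, -0.0]
grip_width: 0.0
```

>>> step_arm(moves="0.1 0 0 0 0 0 0; 0.2 0 0 0 0 0 0; 0.2 0 0 0 0 0 0; 0.2 0 0 0 0 0 0")

```text
time: 4.78
tool_pos: [0.5647, 0.0177, 0.0538]
tcp_rot: [[0.99, 0.139, -0.002], [0.139, -0.99, -0.0], [-0.002, 0.0, -1.0]]
wrist_force: [-6.2, 0.1, 4.5]
grip_width: -0.0001
```

```bash
python3 - <<'E'
from h import *
for n in ['scene','side','wrist']: snap(n,n+'3')
plan([])
a=cv2.imread('pics/scene3.png')[130:290,225:445]; b=cv2.imread('pics/side3.png')[130:290,260:420]
cv2.imwrite('pics/c3.png',np.hstack([cv2.resize(a,(460,335),interpolation=2),cv2.resize(b,(335,335),interpolation=2)]))
E
```

```text
TCP fix mm [-23.  -63.2] 53.8 F [-6.8  0.1  3.7] t 4.9333 w -0.0
turn deg [ 0.   0.1 -0.1]
```

View pics/c3.png

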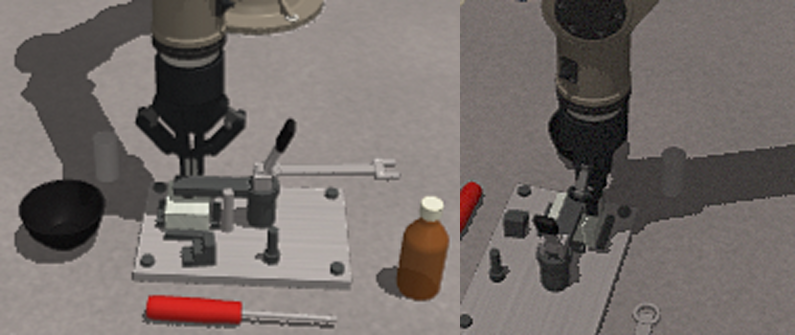

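View pics/wrist3.png

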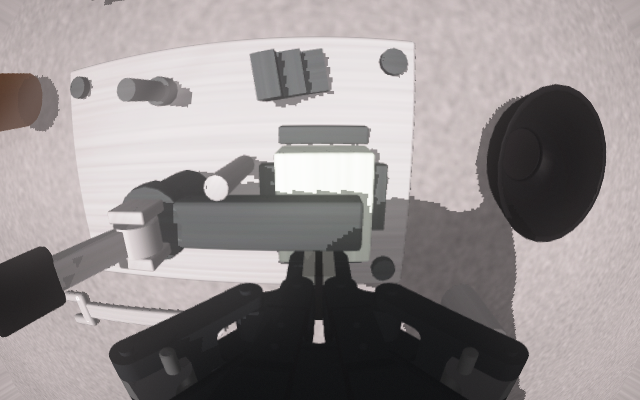

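>>> step_arm(moves="-1 0 0 0 0 0 0; -2 0 0 0 0 0 0; -2.5 0 -2 0 0 0 0; -2.5 0 -5 0 0 0 0; -2.5 0 -8.5 0 0 0 0; -2.5 0 -12 0 0 0 0; -1.5 -0.5 -14.5 0 0 0 0; 0 -3 -14.5 0 0 0 0; 2.3 -5.8 -14 0 0 0 0; 2.3 -6.3 -12 0 0 0 0; 2.3 -6.3 -10 0 0 0 0; 2.3 -6.3 -10 0 0 0 0")

```text
time: 5.93
tool_pos: [0.5766, 0.0835, 0.1505]
tcp_rot: [[0.99, 0.141, -0.007], [0.141, -0.99, -0.001], [-0.007, 0.0, -1.0]]
wrist_force: [-0.9, -1.1, -0.4]
grip_width: -0.0005
```

```bash
python3 - <<'E'
from h import *
for n in ['scene','side','wrist']: snap(n,n+'4')
P=lambda f,s=62:(0,20+s*np.sin(f)-5*np.cos(f)-14.5,82+s*np.cos(f)+5*np.sin(f))
plan([P(f) for f in np.linspace(.35,1.55,11)])
a=cv2.imread('pics/scene4.png')[130:290,225:445]; b=cv2.imread('pics/side4.png')[130:290,260:420]
cv2.imwrite('pics/c4.png',np.hstack([cv2.resize(a,(460,335),interpolation=2),cv2.resize(b,(335,335),interpolation=2)]))
E
```

```text
TCP fix mm [ 0.6 -0.9] 154.5 F [ 0.3 -0.1  0.3] t 6.0833 w 0.0
turn deg [ 0.   0.1 -0.2]
[  0.  22. 142.] [-0.07 -2.3   1.25]
[  0.  29. 140.] [-0.07 -3.    1.5 ]
[  0.  36. 136.] [-0.07 -3.67  1.82]
[  0.  42. 132.] [-0.07 -4.3   2.22]
[  0.  48. 128.] [-0.07 -4.88  2.7 ]
[  0.  53. 122.] [-0.07 -5.39  3.24]
[  0.  57. 116.] [-0.07 -5.84  3.83]
[  0.  61. 110.] [-0.07 -6.21  4.48]
[  0.  64. 103.] [-0.07 -6.5   5.17]
[ 0. 66. 96.] [-0.07 -6.71  5.88]
[ 0. 67. 88.] [-0.07 -6.83  6.62]
```

View pics/c4.png

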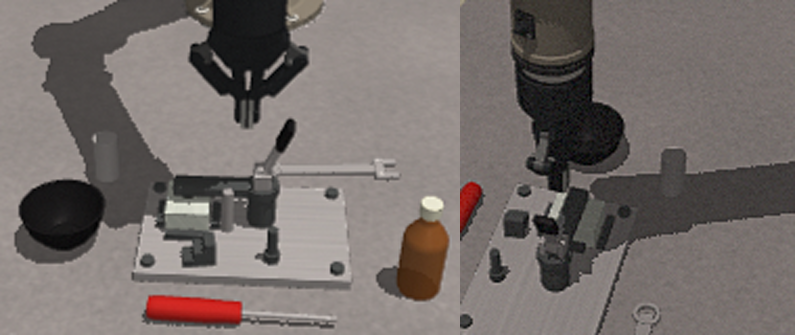

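View pics/wrist4.png

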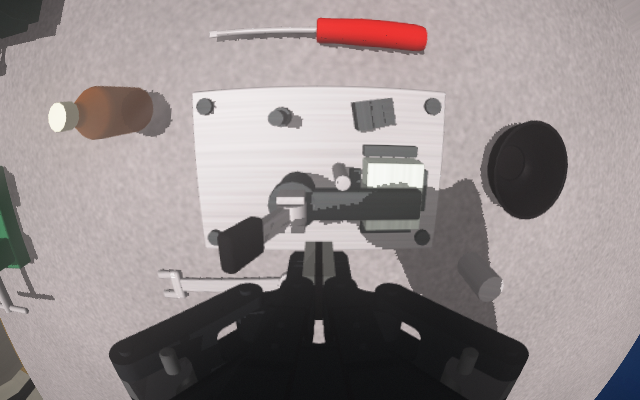

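>>> step_arm(moves="0 -1.2 0.7 0 0 0 0; 0 -2.3 1.25 0 0 0 0; 0 -3 1.5 0 0 0 0; 0 -3.65 1.8 0 0 0 0; 0 -4.3 2.2 0 0 0 0; 0 -4.9 2.7 0 0 0 0; 0 -5.4 3.25 0 0 0 0; 0 -5.85 3.85 0 0 0 0; 0 -5.85 3.85 0 0 0 0")

```text
time: 6.83
tool_pos: [0.5705, 0.142, 0.1148]
tcp_rot: [[0.99, 0.14, -0.002], [0.14, -0.99, 0.0], [-0.002, -0.0, -1.0]]
wrist_force: [0.3, 1.1, 0.4]
grip_width: 0.0002
```

```bash
python3 - <<'E'
from h import *
for n in ['scene','side','wrist']: snap(n,n+'5')
P=lambda f,s=62:(0,20+s*np.sin(f)-5*np.cos(f)-14.5,82+s*np.cos(f)+5*np.sin(f))
plan([P(f) for f in np.linspace(1.07,1.55,5)])
a=cv2.imread('pics/scene5.png')[130:290,225:445]; b=cv2.imread('pics/side5.png')[130:290,260:420]
cv2.imwrite('pics/c5.png',np.hstack([cv2.resize(a,(460,335),interpolation=2),cv2.resize(b,(335,335),interpolation=2)]))
E
```

```text
TCP fix mm [ 0.1 57.4] 115.3 F [ 0.3 -0.9  0.6] t 6.9833 w -0.0
turn deg [ 0.   0.2 -0.2]
[  0.  57. 116.] [-0.01 -0.01 -0.09]
[  0.  61. 110.] [-0.   -0.38  0.56]
[  0.  64. 103.] [-0.   -0.68  1.24]
[ 0. 66. 96.] [-0.   -0.88  1.96]
[ 0. 67. 88.] [ 0.  -1.   2.7]
```

View pics/c5.png

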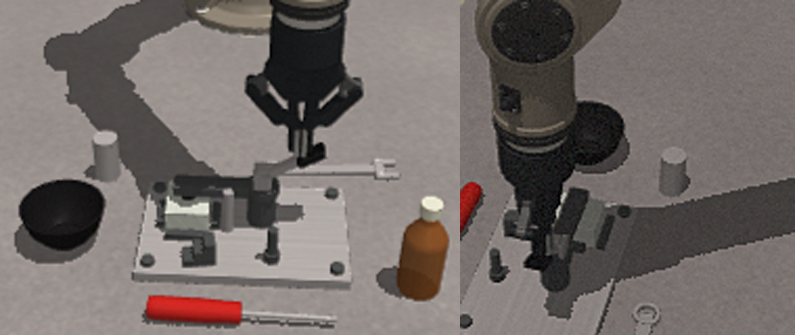

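View pics/wrist5.png

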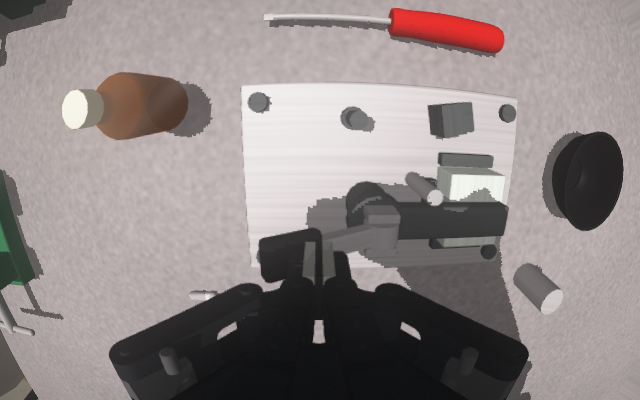

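The lever is going down under the fingertip and the strap is still closed. I'll continue to the end stop.

>>> step_arm(moves="0 -0.4 0.6 0 0 0 0; 0 -0.7 1.25 0 0 0 0; 0 -0.9 1.9 0 0 0 0; 0 -1 2.4 0 0 0 0; 0 -1 2.7 0 0 0 0; 0 -1 2.8 0 0 0 0; 0 -1 2.8 0 0 0 0")

```text
time: 7.57
tool_pos: [0.5695, 0.1507, 0.088]
tcp_rot: [[0.99, 0.138, -0.002], [0.138, -0.99, -0.001], [-0.002, 0.0, -1.0]]
wrist_force: [0.0, -0.1, 8.6]
grip_width: -0.0
```

>>> step_arm(moves="0 0 0.1 0 0 0 0; 0 0 0.2 0 0 0 0; 0 0 0.2 0 0 0 0; 0 0 0.2 0 0 0 0")

```text
time: 7.9
tool_pos: [0.5696, 0.1508, 0.0877]
tcp_rot: [[0.99, 0.138, -0.002], [0.138, -0.99, -0.001], [-0.002, 0.001, -1.0]]
wrist_force: [-4.0, -3.3, 19.4]
grip_width: 0.0001
```

```bash
python3 - <<'E'
from h import *
plan([])
E
```

```text
TCP fix mm [ 0.7 67.9] 87.7 F [-4.  -3.3 19.4] t 7.9 w 0.0
turn deg [ 0.1  0.1 -0.2]
```

>>> step_arm(moves="0 0 -0.5 0 0 0 0; 0 0 -2 0 0 0 0; 0 0 -5 0 0 0 0; 0 0 -9 0 0 0 0; 0 0 -13 0 0 0 0; -3 0 -14 0 0 0 0; -6 0 -14 0 0 0 0; -9 0 -14 0 0 0 0; -9 0 -14 0 0 0 0; -9 0 -14 0 0 0 0")

```text
time: 8.73
tool_pos: [0.4789, 0.1381, 0.2275]
tcp_rot: [[0.99, 0.139, -0.003], [0.139, -0.99, -0.002], [-0.003, 0.002, -1.0]]
wrist_force: [0.3, -0.5, -0.2]
grip_width: -0.0003
```

```bash
python3 - <<'E'
from h import *
for n in ['scene','side','wrist']: snap(n,n+'6')
plan([])
a=cv2.imread('pics/scene6.png')[180:290,245:425]; b=cv2.imread('pics/side6.png')[190:300,270:380]
cv2.imwrite('pics/c6.png',np.hstack([cv2.resize(a,(490,300),interpolation=2),cv2.resize(b,(300,300),interpolation=2)]))
E
```

```text
TCP fix mm [-88.4  68.3] 227.6 F [0.9 0.1 0.9] t 8.8833 w 0.0
turn deg [ 0.   0.1 -0.2]
```

View pics/c6.png

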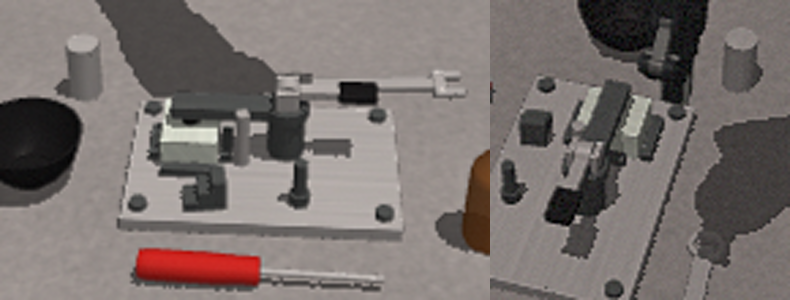

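View pics/wrist6.png

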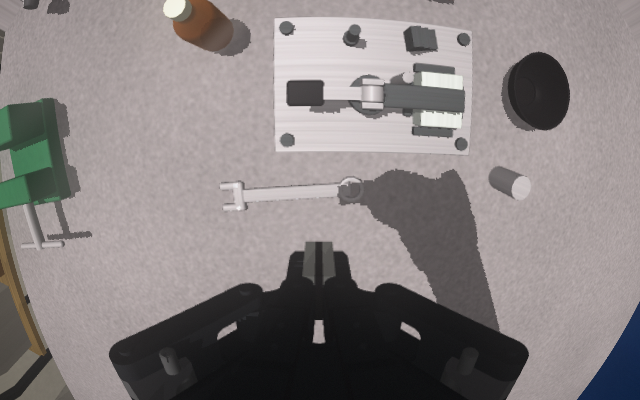

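```bash
python3 - <<'E'
from h import *
sc=load('scene6');si=load('side6')
# expected tip/nose for strap 0, lever 1.2 vs 1.0
for n,s in (('sc',sc),('si',si)):
    for v in (1.2,1.0):
        w=f2w(0,20+78*np.sin(.35+v)); print(n,'tip',v,proj(s,[*w,.082+.078*np.cos(.35+v)]).round(1))
    for t in (0,.1): print(n,'nose',t,proj(s,[*f2w(-102*np.sin(t),20-102*np.cos(t)),.07]).round(1))
for n,s,x,y in (('a',sc,300,195),('b',si,275,205)):
    c=s['frame'][y:y+65,x:x+90]; cv2.imwrite(f'pics/z{n}.png',cv2.resize(c,None,fx=8,fy=8,interpolation=0))
E
```

```text
sc tip 1.2 [[383.9 214. ]]
sc tip 1.0 [[383.6 208.8]]
sc nose 0 [[308.2 216. ]]
sc nose 0.1 [[308.7 213.4]]
si tip 1.2 [[294.5 271.3]]
si tip 1.0 [[294.5 266.3]]
si nose 0 [[317.1 219.5]]
si nose 0.1 [[320.9 220.5]]
```

View pics/za.png

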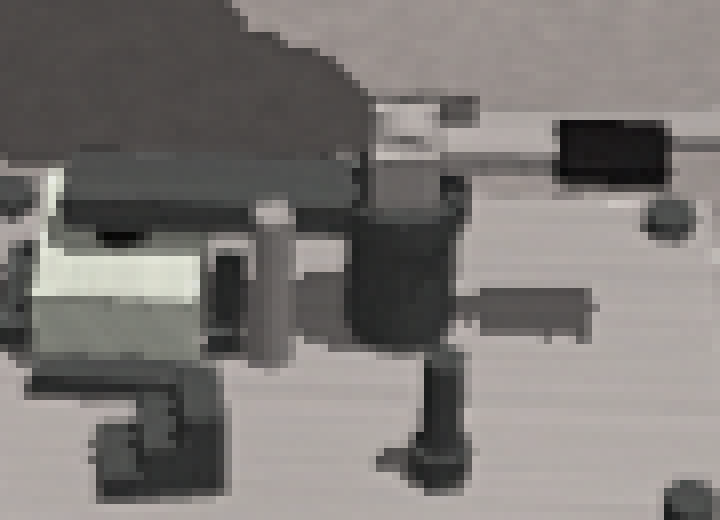

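View pics/zb.png

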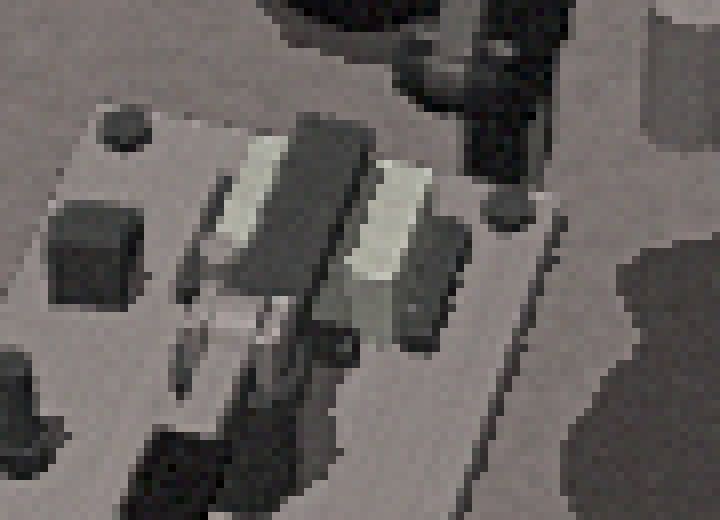

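```bash
python3 -c "
from h import *
print(close_job())"
```

```text
the job is handed in; nothing more can be done
None
```

The block is clamped and the job is handed in. With the gripper shut, I pushed the strap round with the side of a finger until it met its stop pin. I then pushed the cam lever fully down with the fingertip and backed the arm clear, all by about 9 s on the robot's clock.

**Strap:** it stopped at the position I had worked out for 0 rad, with about 7 N on the finger. In the last scene and side pictures its nose is within about 1 pixel of the 0 rad position.

**Lever:** the fingertip met the end stop at 88 mm, with about 19 N. In the scene picture the lever tip lies on the position for 1.2 rad. I did not measure it in the side view.

**Other things:** in the last pictures the block looks level in its nest, and I saw no sign that any bystander had moved. I checked these by eye only. The arm is touching nothing, with the wrist force near zero.

**Not measured:** I could not read the pad's force on the block. I take it to be right because the lever is fully down and the pad looks pressed onto the block in the picture. None of the checks failed. The only disagreement was a few millimetres between the two cameras when I located the plate.

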